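# Preset the polishing tumbler's timer

## Task

Set the three thumbwheels of the tumbler's timer to 4-7-2 as read from left to right from the robot's side (yellow, violet and red uppermost), each clicked home, using only light fingertip pressure, never more than 20 N. Only when the code stands, press the green start key fully down and let it go; leave the red stop key and everything else on the bench alone.

Things in the scene. Friction and masses are not known exactly. Their poses are not given: they have to be found in the camera images.
- timer: blue timer box, bolted down, 124 mm deep (its x) by 176 mm wide (its y) by 52 mm tall, flat top. Origin: centre of its underside, on the bench; its x points away from the robot's side, its y to the left. Three thumbwheels stick about 14 mm out of its top at x = 0, y = +42 (left), 0 (middle), -42 mm (right). More than 20 N on the box or a wheel damages it (so does pinching a wheel)
- left_top (a point): nominal uppermost point of the left wheel's rim, 66 mm above the bench (fixed to the box, does not turn). The wheels sit unevenly: the real top is up to 5 mm higher or lower, to be found by touch. Each wheel is a plain hard disc, 52 mm in diameter, 14 mm wide, on a level axle along the box's y, about 40 mm above the bench; it does not give when pressed
- middle_top (a point): the same point of the middle wheel. A rim has nothing to hook: press a closed fingertip on its top and drag it along the box's x by friction. 5 to 8 N of press is right, less may slip; 16.3 mm of rim is one digit.
- right_top (a point): the same point of the right wheel. Each rim has ten coloured patches 36 degrees apart, one per digit, in resistor colours: 0 black, 1 brown, 2 red, 3 orange, 4 yellow, 5 green, 6 blue, 7 violet, 8 grey, 9 white. The digit set is the patch at the very top, between two black marks on the panel
- wheel_left (a joint): angle of the left wheel: digit d is uppermost at d x 0.6283 rad. Grows as its top rolls away from the robot's side (the box's +x); stops at -0.12 and 5.77
- wheel_middle (a joint): the same for the middle wheel. Each wheel has ten click stops: about 2 to 4 N of drag at the rim moves it out of a click, and when let go it springs to the nearest one
- wheel_right (a joint): the same for the right wheel
- start_top (a point): centre of the top of the green start key, a round spring key 32 mm in diameter in its own grey housing on the bench; pressed straight down from above
- start (a joint): travel of the start key: 0 up, 6 mm fully down (about 5 N), springs back up
- stop_top (a point): centre of the top of the red stop key, of the same size and make as the start key; not to be touched. The two keys may have changed places
- stop (a joint): travel of the stop key, as for the start key
- jar: closed glass jar, 64 mm across, 95 mm tall; bystander, to be left alone
- spool: green spool of solder, 48 mm across, 36 mm tall; bystander, to be left alone
- giftbox: white cardboard box 90 x 90 x 60 mm; bystander, to be left alone
- driver: screwdriver with a blue handle lying on the bench; bystander, to be left alone
- shotcup: open steel cup, 72 mm across, 50 mm tall; bystander, to be left alone
- hammer: small hammer lying on the bench; bystander, to be left alone
- phone: phone in a teal case, 148 x 72 x 9 mm, lying flat; bystander, to be left alone

How it is judged (in metres and radians):
On the way, in this order (a step that is already met when the one before it is completed fails the run):
1. all three wheels stand at 4-7-2 (value of joint wheel_left between 2.3633 and 2.6633 rad and value of joint wheel_middle between 4.2482 and 4.5482 rad and value of joint wheel_right between 1.1066 and 1.4066 rad), for 0.2 s.
2. the start key is pressed down (value of joint start above 0.0045 m), for 0.05 s.
At the end, for the whole second after the job is handed in: The left wheel stands at 4, the middle at 7 and the right at 2, each within 0.15 rad of its click and at rest, and the start key, having been pressed with the code set, is up again (all of step 1 and velocity of joint wheel_left between -0.1 and 0.1 rad/s and velocity of joint wheel_middle between -0.1 and 0.1 rad/s and velocity of joint wheel_right between -0.1 and 0.1 rad/s and value of joint start below 0.0015 m); the robot touches nothing.
It fails at once if the timer box or a wheel is loaded with more than 20 N (contact force between any of the fingers, the arm and timer above 20 N).
It fails at once if the start key is pressed while a wheel is off the code (value of joint start above 0.003 m and not (value of joint wheel_left between 2.3633 and 2.6633 rad and value of joint wheel_middle between 4.2482 and 4.5482 rad and value of joint wheel_right between 1.1066 and 1.4066 rad)).
It fails at once if the stop key is pressed (value of joint stop above 0.002 m).
It fails at once if a bystander is pushed more than 2 cm (distance of any of jar, spool, giftbox, driver, shotcup, hammer, phone from where it was at the start of the episode above 0.02 m).
It also fails if it takes over 64 s, if anything falls off the work surface, if the arm or the gripper's body presses on something with over 40 N, if the wrist force passes 120 N, or if a joint passes its speed limit or range.

## Robot

A 6-joint arm with a two-finger parallel gripper is mounted at the origin on the work surface. World frame = base frame: x ahead of the robot, y to its left, z up, the work surface at z = 0. Lengths are in m, angles in degrees, forces in N, time in s.
With the tool pointing down it reaches from about 0.4 to 0.825 m from the base axis. Payload 7 kg.
Tool frame: the origin (TCP) lies midway between the tips of the shut fingers; the grasp point (between the pads) lies 19 mm behind it; z points along the fingers, y is the line along which they close (so a half turn about z gives the same grasp; the last joint's range is limited). The gripper opens to 88 mm and grips with 3 to 60 N. Pads are 19 mm wide; open, the fingers measure 130 mm over their backs; the gripper's body (78 mm by 193 mm) begins 47 mm behind the grasp point.
Start: joints at [-51.503, 20.546, 0.682, 0, -70.136, -16.507], TCP at [0.253, -0.626, 0.227] pointing down, gripper open.
Joint ranges: [-176.03, 176.03], [-82.01, 121.73], [-58.28, 71.71], [-173.87, 95.51], [-174.79, -0.11], [-173.66, 173.66]. Speed limits (degrees/s): [136.94, 136.94, 172.46, 180, 180, 180].

## Interface

Orientations are given as [roll, pitch, yaw] about the fixed x, y, z axes, in that order (R = Rz(yaw) Ry(pitch) Rx(roll)).
In Python, from plant import ctrl gives the robot as it stands. The module is installed in compiled form; this text tells all that it offers.
- The arm moves only by the tool send_rows, never from a script. Its argument "plan" is a list that holds one entry, the list of rows, each a list of 6 numbers: the shift along the tool's x, y, z in a scale on which 1.0 is 75 cm, then the turn, a rotation vector about the tool's x, y, z in shares of 180 degrees (1.0 is 180 degrees). A call has 1 to 8 rows; each row is the pose to reach, as a shift and turn from the pose commanded when the call began, along the tool's axes at that moment; what a row does not reach only later rows make up. A row lasts 1/12 s, in which the tool goes at most 41.7 mm and 7.16 degrees, less where a joint would pass 70% of its speed; a pose out of reach is approached as far as the arm can. A shift or turn number past 1, either way, is cut back to 1. A call with a gripper value outside its range is refused whole. "fingers" is the opening, from 0 (shut) to 1 (fully open), set as the call begins (left out, the last holds). The fingers move at their own pace and stop on an object; the grip force is fixed at half the most. Time passes only in rows, so rows that repeat a pose let the fingers close. It gives the time, the measured TCP pose, the force, the opening and the grip force at its end, in the units of the state.
- ctrl.get_obs(): the state, without advancing time (a new reading comes with each control period).
- ctrl.snapshot(name): name is "scene" or "top" or "wrist"; returns a dict with "img" (480x640x3 uint8, red, green, blue), "K" (3x3 intrinsics, pixels), "k1" (the pictures are not rectified: a ray, as slopes to the right and down, at radius r is drawn at 1 + k1 r^2 times it, then the intrinsics apply), "pose" (4x4, takes a point from camera to world coordinates). Camera axes: x right, y down, z forward; pixel columns grow to the right and rows downward; lengths in m; the calibration is good to about 2 mm. A picture is of the moment at which its call begins. There is no depth.
- ctrl.close_job(): hands the job in; it is judged then, once.
The state is a dict: "clock": time; "joint_pos": joint angles; "qvel": joint speeds; "tau": joint torques, N m; "tool_pos": TCP position; "orientation": TCP orientation; "force": force on the tool from outside, world axes, zero at the start; "moment": the same for the moment, N m; "opening": finger opening in m; "gripper_force": force on a finger pad.
Only numpy, scipy, OpenCV 4.12 (cv2) and the standard library are available. Lean on these libraries where they do the work, as an engineer would, in place of code of your own. Each camera call takes 0.05 s, during which the arm holds its last target. There are 200 camera calls.

## Working session

There is one attempt and no reset: what is moved stays moved. The work goes in short steps, Python scripts to look and compute and a tool call to move; the robot and the scene stay as the last step left them, time stands still between calls to the robot, and variables do not carry over. Pictures are saved under pics/ and viewed, at most 10 in all, crops included, and the job is handed in when it is done.

Besides the shell and the picture viewer there is one more tool, called after "Request:" in YAML: its name, and indented under it one key for each argument. send_rows: Moves the arm, as the interface text tells. Its arguments: {"type":"object","properties":{"plan":{"type":"array","items":{"type":"array","items":{"type":"array","items":{"type":"number"}}}},"fingers":{"type":"number"}},"required":["plan"]}

```bash
mkdir -p pics; cat > h.py <<'E'
import numpy as np, cv2
from plant import ctrl
def snap(n,f=None):
    s=ctrl.snapshot(n)
    if f: cv2.imwrite('pics/'+f,s['img'][:,:,::-1])
    return s
def ray(s,uv):
    K=np.array(s['K'],float);k=s['k1']
    k=float(np.ravel(k)[0])
    p=cv2.undistortPoints(np.array(uv,float).reshape(-1,1,2),K,np.array([k,0,0,0.])).reshape(-1,2)
    P=np.array(s['pose']);d=np.c_[p,np.ones(len(p))]@P[:3,:3].T
    return P[:3,3],d
def onz(s,uv,z):
    o,d=ray(s,uv); return o+d*((z-o[2])/d[:,2])[:,None]
def proj(s,X):
    P=np.array(s['pose']);c=(np.atleast_2d(X)-P[:3,3])@P[:3,:3]
    return cv2.projectPoints(c.reshape(-1,1,3),np.zeros(3),np.zeros(3),np.array(s['K'],float),np.array([float(np.ravel(s['k1'])[0]),0,0,0.]))[0].reshape(-1,2)
E
python3 - <<'E'
from h import *
for n in ('top','scene'):
    s=snap(n,n+'0.png'); print(n,s['K'],s['k1'],s['pose'])
print(ctrl.get_obs())
E
```

```text
top [[537.77411385   0.         314.67169763]
 [  0.         537.77411385 241.57628754]
 [  0.           0.           1.        ]] -0.09145295352155164 [[-0.0038988  -0.9985432   0.053817    0.45117041]
 [-0.9999164   0.00322934 -0.01252092  0.00359767]
 [ 0.01232889 -0.05386132 -0.99847231  1.70154567]
 [ 0.          0.          0.          1.        ]]
scene [[490.04810679   0.         323.55687566]
 [  0.         490.04810679 247.66350531]
 [  0.           0.           1.        ]] -0.001985992333179759 [[-0.25981798  0.77477596 -0.57638253  1.23219847]
 [ 0.96563974  0.20482456 -0.15995873  0.19649068]
 [-0.00587488 -0.59813803 -0.80137156  1.06198831]
 [ 0.          0.          0.          1.        ]]
{'clock': 0.1, 'joint_pos': array([-5.15024792e+01,  2.05858699e+01,  6.36646803e-01, -1.78796731e-02,
       -7.01353270e+01, -1.65066661e+01]), 'qvel': array([ 0.01895081, -0.13220384,  0.12147346,  0.04964167, -0.04315414,
        0.09484767]), 'tau': array([ 3.44274449e-04, -5.84161234e+01,  2.93752027e+01,  7.01552510e+00,
        1.02232632e-02, -5.21449192e-05]), 'tool_pos': array([ 0.25255605, -0.62547838,  0.22571437]), 'orientation': array([ 1.79914158e+02, -7.90904788e-03, -1.58015227e+02]), 'force': array([ 0.20118924, -0.34134679, -0.30186159]), 'moment': array([ 0.0048497 ,  0.02985548, -0.02810661]), 'gripper_force': 0.0, 'opening': 0.08757744690553253}
```

View pics/top0.png

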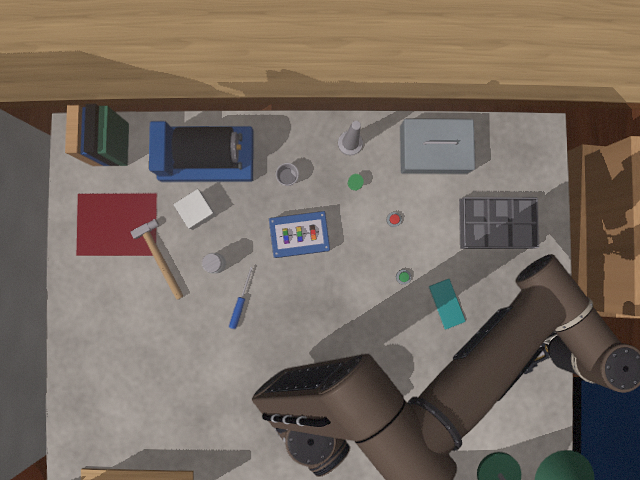

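View pics/scene0.png

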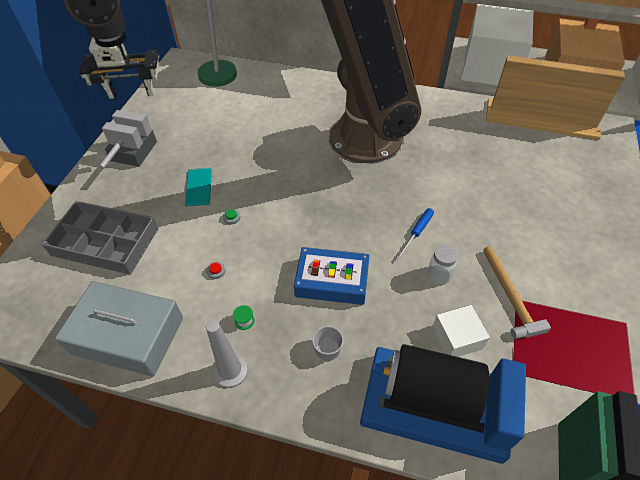

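The top view shows the timer at about (299,235), the green start key at (404,276), the red stop key at (395,219) and the spool at (356,182). Next I'll measure these and enlarge the wheels.

```bash
cat > m.py <<'E'
from h import *
t=snap('top');s=snap('scene')
def mask(im,lo,hi,roi):
    h=cv2.cvtColor(im,cv2.COLOR_RGB2HSV);m=cv2.inRange(h,lo,hi);z=np.zeros_like(m)
    x0,y0,x1,y1=roi;z[y0:y1,x0:x1]=m[y0:y1,x0:x1];return z
def cen(m):
    M=cv2.moments(m,True);return [M['m10']/M['m00'],M['m01']/M['m00']],M['m00']
g,r=(45,100,50),(75,255,255)
def two(uv1,uv2):
    o1,d1=ray(t,uv1);o2,d2=ray(s,uv2);A=np.c_[d1[0],-d2[0]];l=np.linalg.lstsq(A,o2-o1,rcond=None)[0]
    p,q=o1+d1[0]*l[0],o2+d2[0]*l[1];return (p+q)/2,np.linalg.norm(p-q)
for nm,lo,hi,r1,r2 in (('start',g,r,(390,262,420,290),(218,203,245,228)),('stop',(0,120,80),(8,255,255),(380,205,410,235),(200,258,230,282))):
    a,na=cen(mask(t['img'],lo,hi,r1));b,nb=cen(mask(s['img'],lo,hi,r2))
    print(nm,a,na,b,nb,two(a,b),onz(t,a,.035))
# box outline in top
m=mask(t['img'],(105,120,40),(125,255,255),(255,195,345,270))
c=max(cv2.findContours(m,cv2.RETR_EXTERNAL,cv2.CHAIN_APPROX_NONE)[0],key=cv2.contourArea)
c=cv2.convexHull(c);R=cv2.minAreaRect(c);print(R)
# panel (white-ish) rectangle
p=mask(t['img'],(0,0,170),(179,60,255),(270,212,330,256))
cp=max(cv2.findContours(p,cv2.RETR_EXTERNAL,cv2.CHAIN_APPROX_NONE)[0],key=cv2.contourArea)
Rp=cv2.minAreaRect(cv2.convexHull(cp))
for q in (R,Rp):
    X=onz(t,cv2.boxPoints(q),.052);print(X.round(4),X.mean(0).round(4));e=np.diff(X,axis=0);print(np.linalg.norm(e,axis=1),np.degrees(np.arctan2(e[:,1],e[:,0])))
A=cv2.resize(t['img'][205:265,260:340],(800,600),interpolation=cv2.INTER_CUBIC)
B=cv2.resize(s['img'][240:306,288:376],(800,600),interpolation=cv2.INTER_CUBIC)
cv2.imwrite('pics/w_scene.png',B[:,:,::-1]);cv2.imwrite('pics/w_top.png',A[:,:,::-1])
E
python3 m.py
```

```text
start [403.5833333333333, 276.5833333333333] 72.0 [230.73684210526315, 213.86315789473684] 95.0 (array([ 0.4307752 , -0.29664698,  0.01423394]), np.float64(0.000632343518922804)) [[ 0.43113715 -0.29324808  0.035     ]]
stop [394.24, 218.76] 75.0 [214.76521739130436, 267.82608695652175] 115.0 (array([ 0.61344116, -0.26915446,  0.01359167]), np.float64(0.000911154860461252)) [[ 0.61155895 -0.26611753  0.035     ]]
((299.03778076171875, 234.08712768554688), (39.11026382446289, 55.52144241333008), 82.50414276123047)
[[ 0.6122  0.1234  0.052 ]
 [ 0.6342 -0.0462  0.052 ]
 [ 0.5145 -0.0613  0.052 ]
 [ 0.4928  0.1076  0.052 ]] [0.5634 0.0308 0.052 ]
[0.17101898 0.1206199  0.17033451] [ -82.63540058 -172.81475001   97.30468788]
[[ 0.5917  0.1061  0.052 ]
 [ 0.6094 -0.0337  0.052 ]
 [ 0.5366 -0.0427  0.052 ]
 [ 0.5191  0.0967  0.052 ]] [0.5642 0.0316 0.052 ]
[0.14088913 0.07329352 0.14054535] [ -82.79087238 -172.92820798   97.17323597]
```

View pics/w_top.png

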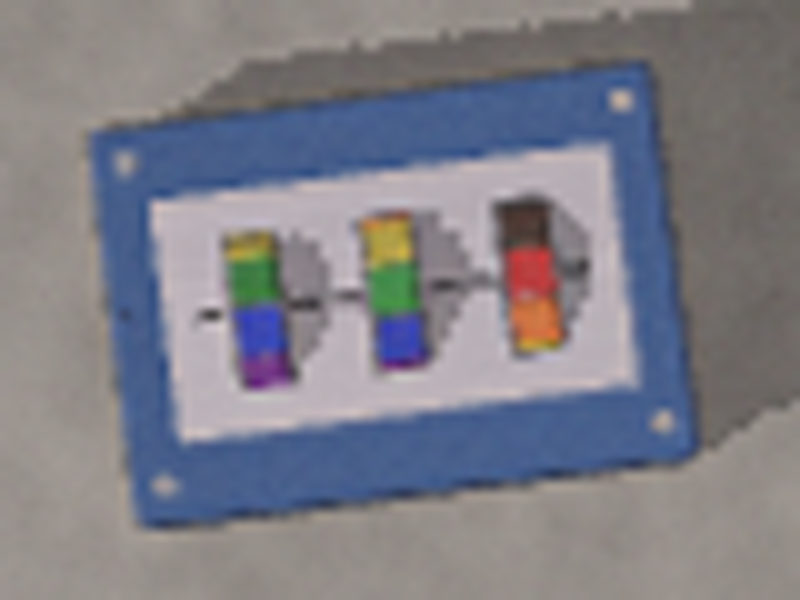

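View pics/w_scene.png

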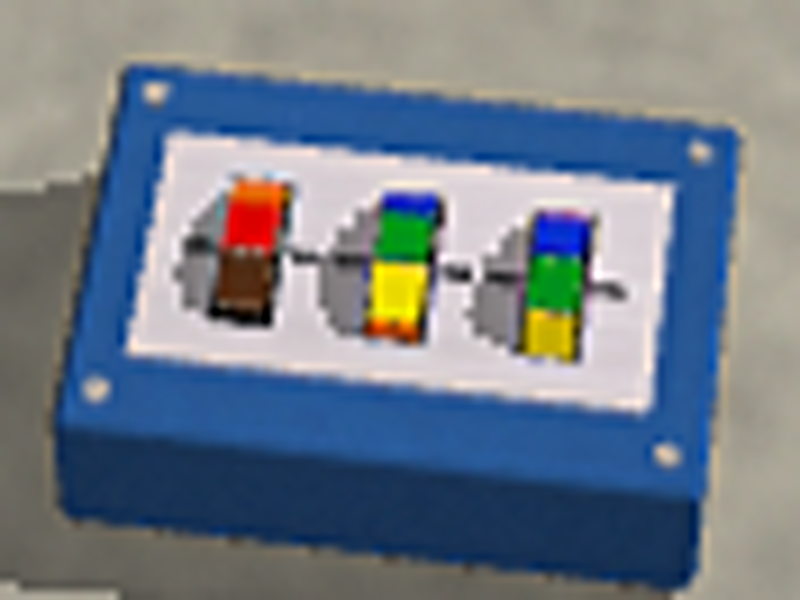

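Readings:
- **Left wheel:** it stands between green and blue, so about 5.5.
- **Middle wheel:** green (5).
- **Right wheel:** red (2), already correct.
- **Timer:** centre near (0.564, 0.031), yaw 7.2°. Its measured size matches the given one.
- **Keys:** start near (0.431, -0.296), stop near (0.613, -0.268). Both tops are about 14 mm high.

Moving over now.

The manual's scale: shifts go in shares of 75 cm and turns go in shares of 180 degrees. Converting my numbers, -21.6 cm / 75 = -0.288, -18.9 cm / 75 = -0.252, 14.8 degrees / 180 = 0.0822.

Request:
send_rows:
  plan:
    - [[-0.036,0.036,0,0,0,0.0103],[-0.072,0.072,0,0,0,0.0206],[-0.108,0.108,0,0,0,0.0308],[-0.144,0.144,0,0,0,0.0411],[-0.18,0.18,0,0,0,0.0514],[-0.216,0.216,0,0,0,0.0617],[-0.252,0.252,0,0,0,0.0719],[-0.288,0.288,0,0,0,0.0822]]
  fingers: 0

```text
clock: 0.87
tool_pos: [0.3723, -0.343, 0.2266]
orientation: [-180.0, 0.0, -172.9]
force: [0.9, -0.2, -0.1]
opening: 0.0393
gripper_force: 0.0
```

In the tool's units: 26.4 cm / 75 = 0.352, 23.1 cm / 75 = 0.308.

Request:
send_rows:
  plan:
    - [[-0.0293,0.044,0,0,0,0],[-0.0587,0.088,0,0,0,0],[-0.088,0.132,0,0,0,0],[-0.1173,0.176,0,0,0,0],[-0.1467,0.22,0,0,0,0],[-0.176,0.264,0,0,0,0],[-0.2053,0.308,0,0,0,0],[-0.2347,0.352,0,0,0,0]]

```text
clock: 1.53
tool_pos: [0.5141, -0.0587, 0.2268]
orientation: [180.0, 0.0, -172.8]
force: [0.1, -0.4, -0.4]
opening: 0.0005
gripper_force: 0.0
```

In the tool's units: 12.7 cm / 75 = 0.1693, 12.5 cm / 75 = 0.1667.

Request:
send_rows:
  plan:
    - [[-0.0227,0.0427,0,0,0,0],[-0.0453,0.0853,0,0,0,0],[-0.068,0.128,0,0,0,0],[-0.0893,0.1693,0,0,0,0],[-0.0893,0.1693,0.0467,0,0,0],[-0.0893,0.1693,0.0933,0,0,0],[-0.0893,0.1693,0.14,0,0,0],[-0.0893,0.1693,0.1667,0,0,0]]

```text
clock: 2.2
tool_pos: [0.5622, 0.0734, 0.0978]
orientation: [-180.0, -0.2, -172.8]
force: [-0.1, -0.3, 0.1]
opening: 0.0006
gripper_force: 0.0
```

```bash
python3 - <<'E'
from h import *
w=snap('wrist');o=ctrl.get_obs();print(w['k1'],o['tool_pos'],o['orientation'],o['force'],o['clock'])
c=np.array([.564,.031]);a=np.radians(7.2);R=np.array([[np.cos(a),-np.sin(a)],[np.sin(a),np.cos(a)]])
im=w['img'][:,:,::-1].copy()
for x,y,z in [(0,.042,66),(0,0,66),(0,-.042,66),(.062,.088,52),(-.062,.088,52),(-.062,-.088,52),(.062,-.088,52)]:
    p=proj(w,np.r_[c+R@[x,y],z/1e3])[0];print(p)
    if np.all(abs(p)<1000): cv2.circle(im,(int(p[0]),int(p[1])),4,(255,0,255),1)
cv2.imwrite('pics/wr1.png',im)
E
```

```text
-0.056055650409156825 [0.56061747 0.07269627 0.09494289] [-179.91730942   -0.49330754 -172.85973964] [-1.80155741 -0.29667443 -4.26732565] 2.25
[314.15782538 273.06798313]
[231.51912455 273.0661056 ]
[150.09244301 272.90261871]
[392.20083525 361.15855504]
[406.69544079 146.08776157]
[ 57.84110476 148.48737868]
[ 97.59619422 359.55275232]
```

View pics/wr1.png

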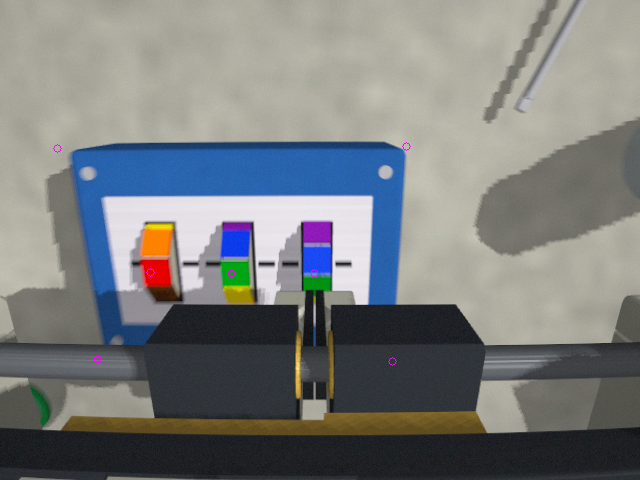

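The wrist view shows the tip in line with the left wheel at about (316,285). The blue/green edge sits at the wheel's top, which confirms it is between clicks. I'll let the arm settle before approaching.

In the tool's units: 2 cm / 75 = 0.0267, 1.5 cm / 75 = 0.02.

Request:
send_rows:
  plan:
    - [[0,0,0,0,0,0],[0,0,0,0,0,0],[0,0,0.0067,0,0,0],[0,0,0.0133,0,0,0],[0,0,0.02,0,0,0],[0,0,0.0267,0,0,0],[0,0,0.0267,0,0,0],[0,0,0.0267,0,0,0]]

```text
clock: 2.92
tool_pos: [0.5641, 0.0735, 0.0813]
orientation: [-180.0, -0.0, -172.8]
force: [0.2, -0.2, 0.1]
opening: 0.0004
gripper_force: 0.0
```

In the tool's units: 1 cm / 75 = 0.0133, 0.9 cm / 75 = 0.012.

Request:
send_rows:
  plan:
    - [[0,0,0.0027,0,0,0],[0,0,0.0053,0,0,0],[0,0,0.008,0,0,0],[0,0,0.0107,0,0,0],[0,0,0.012,0,0,0],[0,0,0.0133,0,0,0],[0,0,0.0133,0,0,0]]

```text
clock: 3.5
tool_pos: [0.5642, 0.0736, 0.0713]
orientation: [-180.0, -0.0, -172.8]
force: [-0.3, 0.7, -0.4]
opening: 0.0004
gripper_force: 0.0
```

In the tool's units: 0.1 cm / 75 = 0.0013, 0.05 cm / 75 = 0.0007.

Request:
send_rows:
  plan:
    - [[0,0,0.0007,0,0,0],[0,0,0.0013,0,0,0],[0,0,0.0013,0,0,0]]

```text
clock: 3.75
tool_pos: [0.5643, 0.0736, 0.0705]
orientation: [-180.0, -0.0, -172.8]
force: [-0.8, -0.3, -0.6]
opening: 0.0006
gripper_force: 0.0
```

In the tool's units: 0.1 cm / 75 = 0.0013, 0.05 cm / 75 = 0.0007.

Request:
send_rows:
  plan:
    - [[0,0,0.0007,0,0,0],[0,0,0.0013,0,0,0],[0,0,0.0013,0,0,0]]

```text
clock: 4.0
tool_pos: [0.5642, 0.0736, 0.0695]
orientation: [-180.0, -0.0, -172.8]
force: [0.2, -0.0, 0.3]
opening: 0.0008
gripper_force: 0.0
```

In the tool's units: 0.1 cm / 75 = 0.0013, 0.05 cm / 75 = 0.0007.

Request:
send_rows:
  plan:
    - [[0,0,0.0007,0,0,0],[0,0,0.0013,0,0,0],[0,0,0.0013,0,0,0]]

```text
clock: 4.25
tool_pos: [0.5642, 0.0736, 0.0685]
orientation: [-180.0, -0.0, -172.8]
force: [0.1, -1.0, -0.9]
opening: 0.0003
gripper_force: 0.0
```

In the tool's units: 0.1 cm / 75 = 0.0013, 0.05 cm / 75 = 0.0007.

Request:
send_rows:
  plan:
    - [[0,0,0.0007,0,0,0],[0,0,0.0013,0,0,0],[0,0,0.0013,0,0,0]]

```text
clock: 4.5
tool_pos: [0.5649, 0.0737, 0.0681]
orientation: [180.0, 0.1, -172.8]
force: [0.3, -0.7, 3.5]
opening: 0.0003
gripper_force: 1.8
```

Request:
send_rows:
  plan:
    - [[0,0,0.0005,0,0,0],[0,0,0.0005,0,0,0],[0,0,0.0005,0,0,0]]

```text
clock: 4.75
tool_pos: [0.5652, 0.0738, 0.0681]
orientation: [180.0, 0.1, -172.8]
force: [-0.2, -0.8, 6.0]
opening: 0.0005
gripper_force: 3.2
```

In the tool's units: 0.6 cm / 75 = 0.008, 0.45 cm / 75 = 0.006.

Request:
send_rows:
  plan:
    - [[0.002,0,0,0,0,0],[0.004,0,0,0,0,0],[0.006,0,0,0,0,0],[0.008,0,0,0,0,0]]

```text
clock: 5.08
tool_pos: [0.5591, 0.073, 0.068]
orientation: [180.0, 0.1, -172.8]
force: [0.1, -0.5, 6.0]
opening: 0.0003
gripper_force: 3.3
```

In the tool's units: 0.6 cm / 75 = 0.008, 0.45 cm / 75 = 0.006.

Request:
send_rows:
  plan:
    - [[0.002,0,0,0,0,0],[0.004,0,0,0,0,0],[0.006,0,0,0,0,0],[0.008,0,0,0,0,0]]

```text
clock: 5.42
tool_pos: [0.5537, 0.0724, 0.0681]
orientation: [180.0, 0.2, -172.8]
force: [1.6, -1.2, 5.9]
opening: 0.0005
gripper_force: 2.6
```

Request:
send_rows:
  plan:
    - [[0,0,-0.004,0,0,0],[0,0,-0.008,0,0,0],[-0.0093,0,-0.008,0,0,0],[-0.0187,0,-0.008,0,0,0],[-0.0187,0,-0.0053,0,0,0],[-0.0187,0,-0.0027,0,0,0],[-0.0187,0,-0.0013,0,0,0],[-0.0187,0,-0.0013,0,0,0]]

```text
clock: 6.08
tool_pos: [0.5665, 0.0739, 0.0681]
orientation: [-180.0, 0.0, -172.8]
force: [-0.4, 0.7, 3.0]
opening: 0.0003
gripper_force: 1.3
```

```bash
cat > look.py <<'E'
import sys
from h import *
t=snap('top');s=snap('scene');w=snap('wrist')
A=cv2.resize(t['img'][212:260,268:332],(400,300),interpolation=cv2.INTER_CUBIC)
B=cv2.resize(s['img'][240:306,288:376],(400,300),interpolation=cv2.INTER_CUBIC)
C=cv2.resize(w['img'],(400,300))
cv2.imwrite('pics/'+sys.argv[1],np.vstack([np.hstack([A,B]),np.hstack([C,C*0])])[:,:,::-1])
o=ctrl.get_obs();print(o['tool_pos'],o['force'],o['clock'])
E
python3 look.py l1.png
```

```text
[0.56637296 0.0738857  0.0681587 ] [ 0.99725588 -0.85678608  1.15805613] 6.2333
```

View pics/l1.png

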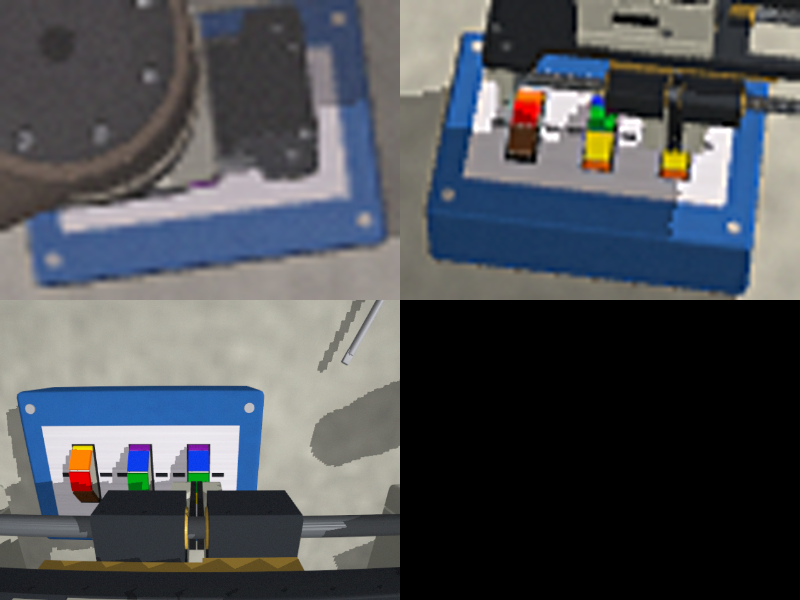

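Left now stands at 5: its blue/green edge in the wrist view is level with the middle wheel's. Next I drag it one digit toward the robot.

In the tool's units: 0.6 cm / 75 = 0.008, 0.4 cm / 75 = 0.0053.

Request:
send_rows:
  plan:
    - [[0,0,0.0007,0,0,0],[0,0,0.0013,0,0,0],[0.0027,0,0.0013,0,0,0],[0.0053,0,0.0013,0,0,0],[0.008,0,0.0013,0,0,0]]

```text
clock: 6.65
tool_pos: [0.5615, 0.0733, 0.068]
orientation: [180.0, 0.1, -172.8]
force: [1.6, -1.8, 5.7]
opening: 0.0006
gripper_force: 3.2
```

In the tool's units: 1 cm / 75 = 0.0133, 0.8 cm / 75 = 0.0107.

Request:
send_rows:
  plan:
    - [[0.0027,0,0,0,0,0],[0.0053,0,0,0,0,0],[0.008,0,0,0,0,0],[0.0107,0,0,0,0,0],[0.0133,0,0,0,0,0]]

```text
clock: 7.07
tool_pos: [0.5509, 0.0719, 0.0679]
orientation: [180.0, 0.1, -172.8]
force: [-0.8, 0.3, 7.1]
opening: 0.0006
gripper_force: 3.8
```

In the tool's units: -4.2 cm / 75 = -0.056, -2.8 cm / 75 = -0.0373.

Request:
send_rows:
  plan:
    - [[0,0,-0.0067,0,0,0],[0,0,-0.0133,0,0,0],[0,-0.0187,-0.016,0,0,0],[0,-0.0373,-0.016,0,0,0],[0,-0.056,-0.016,0,0,0],[0,-0.056,-0.0133,0,0,0],[0,-0.056,-0.0107,0,0,0],[0,-0.056,-0.0107,0,0,0]]

```text
clock: 7.73
tool_pos: [0.5553, 0.0303, 0.0747]
orientation: [-180.0, -0.1, -172.8]
force: [-0.4, 0.2, -0.1]
opening: 0.0004
gripper_force: 0.0
```

```bash
python3 look.py l2.png
```

```text
[0.55560446 0.03073407 0.07507723] [-0.56799732  0.525541    0.28682808] 7.8833
```

View pics/l2.png

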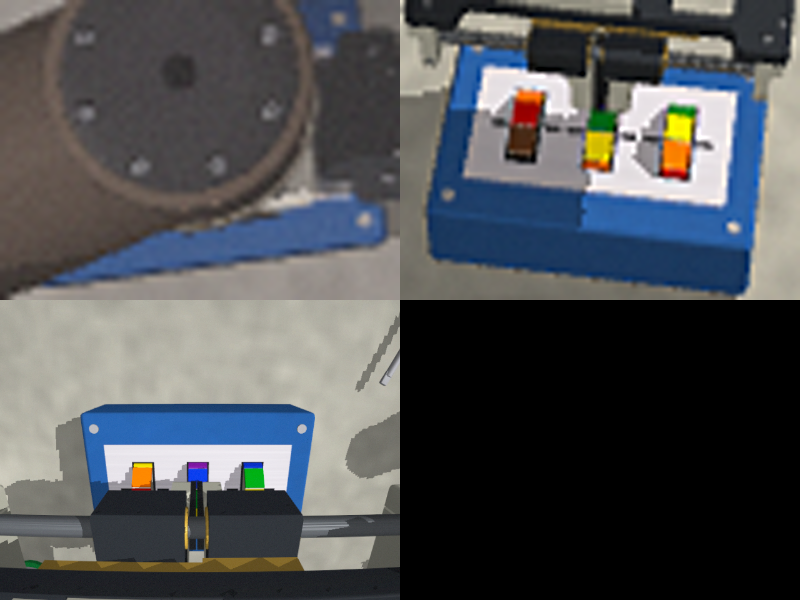

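The scene crop shows yellow on top of the left wheel, so it stands at 4. The tip is above the middle wheel, so I'll probe down.

In the tool's units: 0.4 cm / 75 = 0.0053, 0.35 cm / 75 = 0.0047.

Request:
send_rows:
  plan:
    - [[0,0,0.0013,0,0,0],[0,0,0.0027,0,0,0],[0,0,0.004,0,0,0],[0,0,0.0047,0,0,0],[0,0,0.0053,0,0,0],[0,0,0.0053,0,0,0]]

```text
clock: 8.38
tool_pos: [0.5556, 0.0302, 0.071]
orientation: [-180.0, -0.0, -172.8]
force: [0.6, -0.2, -0.3]
opening: 0.0004
gripper_force: 0.0
```

In the tool's units: 0.1 cm / 75 = 0.0013, 0.05 cm / 75 = 0.0007.

Request:
send_rows:
  plan:
    - [[0,0,0.0007,0,0,0],[0,0,0.0013,0,0,0],[0,0,0.0013,0,0,0]]

```text
clock: 8.63
tool_pos: [0.5556, 0.0302, 0.0701]
orientation: [-180.0, -0.0, -172.8]
force: [0.1, -0.5, -0.8]
opening: 0.0007
gripper_force: 0.0
```

In the tool's units: 0.1 cm / 75 = 0.0013, 0.05 cm / 75 = 0.0007.

Request:
send_rows:
  plan:
    - [[0,0,0.0007,0,0,0],[0,0,0.0013,0,0,0],[0,0,0.0013,0,0,0]]

```text
clock: 8.88
tool_pos: [0.5556, 0.0302, 0.0691]
orientation: [-180.0, -0.0, -172.8]
force: [0.3, 0.1, 0.4]
opening: 0.0003
gripper_force: 0.0
```

In the tool's units: 0.1 cm / 75 = 0.0013, 0.05 cm / 75 = 0.0007.

Request:
send_rows:
  plan:
    - [[0,0,0.0007,0,0,0],[0,0,0.0013,0,0,0],[0,0,0.0013,0,0,0]]

```text
clock: 9.13
tool_pos: [0.5559, 0.0302, 0.0686]
orientation: [-180.0, 0.0, -172.8]
force: [-0.8, -0.1, 4.3]
opening: 0.0005
gripper_force: 2.0
```

In the tool's units: 0.1 cm / 75 = 0.0013, 0.05 cm / 75 = 0.0007.

Request:
send_rows:
  plan:
    - [[0,0,0.0007,0,0,0],[0,0,0.0013,0,0,0],[0,0,0.0013,0,0,0]]

```text
clock: 9.38
tool_pos: [0.5565, 0.0303, 0.0684]
orientation: [-180.0, 0.1, -172.8]
force: [-2.5, -0.3, 9.7]
opening: 0.0003
gripper_force: 5.1
```

In the tool's units: -0.6 cm / 75 = -0.008, -0.4 cm / 75 = -0.0053.

Request:
send_rows:
  plan:
    - [[0,0,-0.0007,0,0,0],[0,0,-0.0007,0,0,0],[-0.0027,0,-0.0007,0,0,0],[-0.0053,0,-0.0007,0,0,0],[-0.008,0,-0.0007,0,0,0]]

```text
clock: 9.8
tool_pos: [0.5623, 0.031, 0.0685]
orientation: [-180.0, 0.1, -172.8]
force: [-1.7, 0.1, 7.5]
opening: 0.0006
gripper_force: 3.4
```

In the tool's units: -1 cm / 75 = -0.0133, -0.8 cm / 75 = -0.0107.

Request:
send_rows:
  plan:
    - [[-0.0027,0,0,0,0,0],[-0.0053,0,0,0,0,0],[-0.008,0,0,0,0,0],[-0.0107,0,0,0,0,0],[-0.0133,0,0,0,0,0]]

```text
clock: 10.22
tool_pos: [0.5724, 0.0323, 0.0685]
orientation: [-180.0, 0.1, -172.8]
force: [-2.2, -0.5, 7.3]
opening: 0.0005
gripper_force: 3.9
```

Lift, go back 16 mm, press to the same depth and drag again.

In the tool's units: 1.6 cm / 75 = 0.0213, -0.8 cm / 75 = -0.0107.

Request:
send_rows:
  plan:
    - [[0,0,-0.0053,0,0,0],[0,0,-0.0107,0,0,0],[0.0107,0,-0.0107,0,0,0],[0.0213,0,-0.0107,0,0,0],[0.0213,0,-0.0067,0,0,0],[0.0213,0,-0.004,0,0,0],[0.0213,0,-0.0027,0,0,0],[0.0213,0,-0.0013,0,0,0]]

```text
clock: 10.88
tool_pos: [0.5557, 0.0302, 0.0685]
orientation: [-180.0, -0.0, -172.8]
force: [-2.3, -0.9, 8.3]
opening: 0.0003
gripper_force: 3.7
```

In the tool's units: -0.6 cm / 75 = -0.008, -0.4 cm / 75 = -0.0053.

Request:
send_rows:
  plan:
    - [[0,0,0.0007,0,0,0],[0,0,0.0013,0,0,0],[0,0,0.0013,0,0,0],[-0.0027,0,0.0013,0,0,0],[-0.0053,0,0.0013,0,0,0],[-0.008,0,0.0013,0,0,0]]

```text
clock: 11.38
tool_pos: [0.5626, 0.0311, 0.0685]
orientation: [-180.0, 0.1, -172.8]
force: [-1.4, -0.2, 7.2]
opening: 0.0002
gripper_force: 3.5
```

In the tool's units: -1 cm / 75 = -0.0133, -0.8 cm / 75 = -0.0107.

Request:
send_rows:
  plan:
    - [[-0.0027,0,0,0,0,0],[-0.0053,0,0,0,0,0],[-0.008,0,0,0,0,0],[-0.0107,0,0,0,0,0],[-0.0133,0,0,0,0,0]]

```text
clock: 11.8
tool_pos: [0.5725, 0.0323, 0.0684]
orientation: [-180.0, 0.1, -172.8]
force: [-2.6, -0.2, 7.7]
opening: 0.0001
gripper_force: 4.3
```

In the tool's units: -14 cm / 75 = -0.1867, -11 cm / 75 = -0.1467.

Request:
send_rows:
  plan:
    - [[0,0,-0.0133,0,0,0],[0,0,-0.04,0,0,0],[0.0267,0,-0.0667,0,0,0],[0.0533,-0.0267,-0.1067,0,0,0],[0.08,-0.0667,-0.1333,0,0,0],[0.1067,-0.1067,-0.1333,0,0,0],[0.1067,-0.1467,-0.1333,0,0,0],[0.1067,-0.1867,-0.1333,0,0,0]]

```text
clock: 12.47
tool_pos: [0.5091, -0.1178, 0.1693]
orientation: [180.0, 0.1, -172.8]
force: [1.0, -0.0, -0.0]
opening: 0.0003
gripper_force: 0.0
```

```bash
sed -i 's/^C=.*/C=cv2.resize(w["img"],(400,300))/' look.py; python3 look.py l3.png
```

```text
[ 0.50952374 -0.11841143  0.16804522] [-0.27846015  0.16547601 -0.01290458] 12.6167
```

View pics/l3.png

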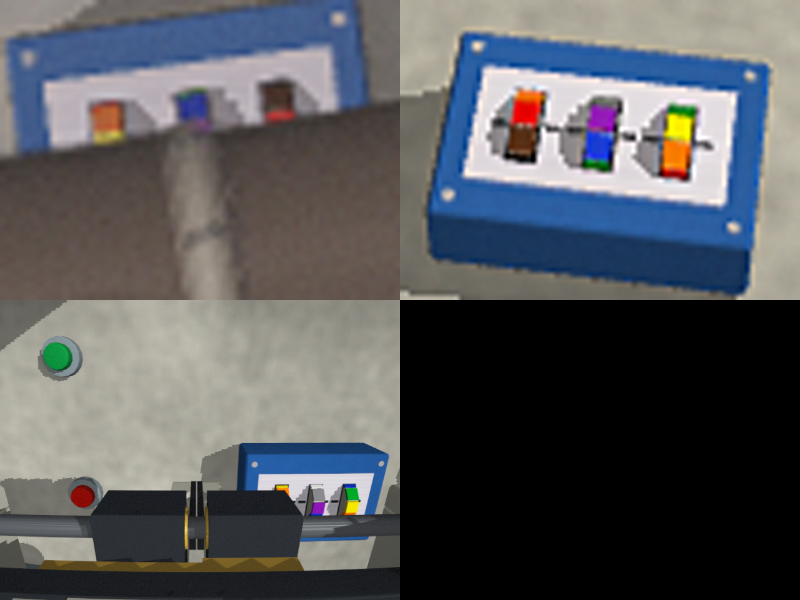

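Scene crop: red, violet and yellow are uppermost, seated alike against the marks, so 4-7-2 stands. Next I locate the start key from this wrist picture too.

```bash
python3 - <<'E'
from h import *
w=snap('wrist');o=ctrl.get_obs()
h=cv2.cvtColor(w['img'],cv2.COLOR_RGB2HSV);m=cv2.inRange(h,(45,120,60),(75,255,255));m[:,180:]=0;m[:500//1,:][430:]=0
c=max(cv2.findContours(m,0,1)[0],key=cv2.contourArea);e=cv2.minEnclosingCircle(c);print(e)
for z in (.014,.02): print(onz(w,[e[0]],z))
T=o['tool_pos'];print(T,o['orientation'])
y=np.radians(-172.8)
d=np.array([.431,-.2965])-T[:2];print(d@[np.cos(y),np.sin(y)]*100,d@[np.sin(y),-np.cos(y)]*100)
E
```

```text
((90.0, 90.0), 24.413209915161133)
[[ 0.43181592 -0.29594739  0.014     ]]
[[ 0.43174311 -0.29272196  0.02      ]]
[ 0.50954998 -0.11746012  0.16790402] [ 1.79994898e+02  5.94463916e-03 -1.72933405e+02]
10.037023805285932 -16.77831759036795
```

In the tool's units: -16.8 cm / 75 = -0.224, -14 cm / 75 = -0.1867.

Request:
send_rows:
  plan:
    - [[0.0213,-0.036,0,0,0,0],[0.044,-0.0747,0,0,0,0],[0.0667,-0.112,0,0,0,0],[0.0893,-0.1493,0,0,0,0],[0.112,-0.1867,0,0,0,0],[0.1333,-0.224,0,0,0,0],[0.1333,-0.224,0.04,0,0,0],[0.1333,-0.224,0.08,0,0,0]]

```text
clock: 13.33
tool_pos: [0.4325, -0.297, 0.1086]
orientation: [-179.9, 0.2, -172.9]
force: [0.7, -0.0, -0.5]
opening: 0.0004
gripper_force: 0.0
```

In the tool's units: 6.5 cm / 75 = 0.0867, 5.5 cm / 75 = 0.0733.

Request:
send_rows:
  plan:
    - [[0,0,0.0267,0,0,0],[0,0,0.0533,0,0,0],[0,0,0.0733,0,0,0],[0,0,0.0867,0,0,0],[0,0,0.0867,0,0,0],[0,0,0.0867,0,0,0]]

```text
clock: 13.83
tool_pos: [0.4318, -0.2954, 0.0427]
orientation: [180.0, -0.0, -172.8]
force: [0.9, 0.2, 0.3]
opening: 0.0003
gripper_force: 0.0
```

In the tool's units: 2.1 cm / 75 = 0.028, 1.9 cm / 75 = 0.0253.

Request:
send_rows:
  plan:
    - [[0,0,0.0067,0,0,0],[0,0,0.0133,0,0,0],[0,0,0.02,0,0,0],[0,0,0.0253,0,0,0],[0,0,0.028,0,0,0],[0,0,0.028,0,0,0]]

```text
clock: 14.33
tool_pos: [0.4314, -0.2959, 0.0213]
orientation: [180.0, -0.0, -172.8]
force: [-0.1, 1.1, 1.8]
opening: 0.0001
gripper_force: 0.9
```

In the tool's units: 0.6 cm / 75 = 0.008, 0.45 cm / 75 = 0.006.

Request:
send_rows:
  plan:
    - [[0,0,0.002,0,0,0],[0,0,0.004,0,0,0],[0,0,0.006,0,0,0],[0,0,0.008,0,0,0],[0,0,0.008,0,0,0]]

```text
clock: 14.75
tool_pos: [0.4315, -0.2959, 0.0162]
orientation: [-180.0, -0.0, -172.8]
force: [-3.0, 2.7, 9.8]
opening: 0.0004
gripper_force: 4.7
```

In the tool's units: 0.05 cm / 75 = 0.0007.

Request:
send_rows:
  plan:
    - [[0,0,0.0007,0,0,0],[0,0,0.0007,0,0,0],[0,0,0.0007,0,0,0]]

```text
clock: 15.0
tool_pos: [0.4315, -0.296, 0.0161]
orientation: [-180.0, 0.0, -172.8]
force: [-3.5, 3.2, 15.1]
opening: 0.0003
gripper_force: 7.3
```

In the tool's units: -12 cm / 75 = -0.16, -9 cm / 75 = -0.12.

Request:
send_rows:
  plan:
    - [[0,0,-0.0067,0,0,0],[0,0,-0.0267,0,0,0],[0,0,-0.0667,0,0,0],[0,0,-0.12,0,0,0],[0,0,-0.16,0,0,0],[0,0,-0.16,0,0,0],[0,0,-0.16,0,0,0],[0,0,-0.16,0,0,0]]

```text
clock: 15.67
tool_pos: [0.4313, -0.2958, 0.1349]
orientation: [180.0, 0.0, -172.8]
force: [-0.9, -0.2, 0.1]
opening: 0.0005
gripper_force: 0.0
```

```bash
python3 look.py l4.png
```

```text
[ 0.43072757 -0.29567053  0.13391214] [ 0.57841121  0.57463286 -0.12051029] 15.8167
```

View pics/l4.png

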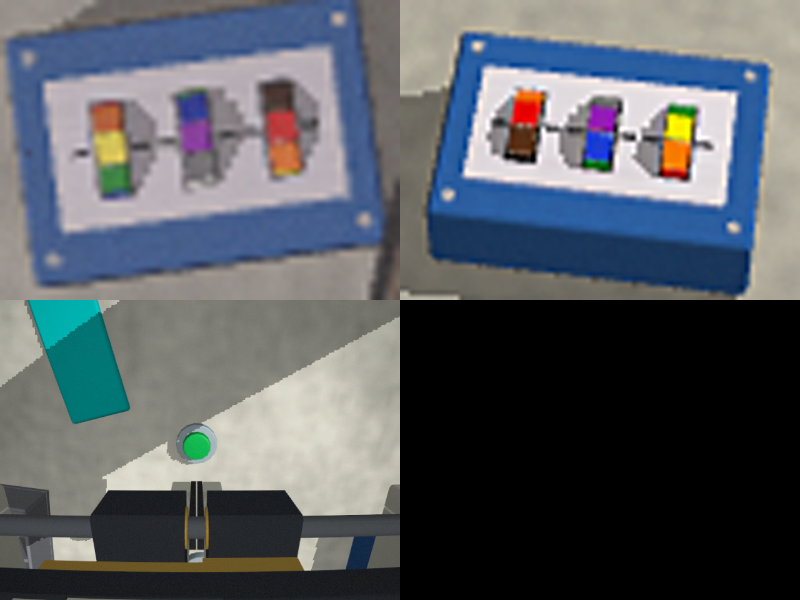

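The top crop shows yellow, violet and red centred on the marks. The key is up and the arm is clear of everything. It bottomed at 16 mm with 15 N on it, so it was pressed fully.

```bash
python3 -c "
from plant import ctrl
print(ctrl.close_job())"
```

```text
the job is handed in; nothing more can be done
None
```

The timer reads 4-7-2 by the camera; start was then pressed fully and let go, and the job was handed in at about 16 s. The hand-in returned no verdict; the highest wheel force I read was about 10 N.

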